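# Scan the new roll, then take the hub cap off the label dispenser

## Task

The roll in the library's label dispenser is about to be changed. First book out the new roll: take up the hand scanner, hold its window steady over the barcode on top of the new roll's carton for about a second, a few centimetres off and with the scan line crossing all the bars, and lay the scanner down again flat on the desk. Then twist the round hub cap off the dispenser (these quarter-turn caps are made left-handed and right-handed and look the same, so feel which way it gives) and finish while holding it in the gripper, lifted at least 5 cm above the roll, without shifting the carton or the other things on the desk.

Things in the scene. Friction and masses are not known exactly. Their poses are not given: they have to be found in the camera images.
- scanner_grip (a point): where to grip the scanner: middle of its handle (34 mm wide, 24 mm thick), near its centre of mass, 27 mm above the desk as it lies (handle 15 to 39 mm, head top 61 mm above the desk). x points to the head (the neck, 42 mm wide and up to 50 mm high, begins 25 mm in front of this point, the head 48 mm; the heel ends 75 mm behind it), y across the handle, z up
- scanner_window (a point): centre of the scanner's window, at the tip of its head: 91 mm in front of scanner_grip and 19 mm lower. z points out along the beam, which leaves the window forward and 55 degrees below level when the handle is level; y is the direction of the scan line (across the scanner, same as the y of scanner_grip). It reads at 30 to 150 mm along the beam
- label (a point): middle of the barcode on the white label on top of the new roll's carton, 46 mm above the desk. z is up; x runs along the bars (26 mm long); y runs across all the bars (the code is 68 mm wide)
- cap_grip (a point): where to grip the hub cap: on its axis at the middle of its knob (round, 50 mm in diameter, 22 mm high), 31 mm above the cap's underside, 11 mm below its top; z is its axis
- hub_seat (a point): centre of the top of the roll on the dispenser, where the cap's underside sits, 86 mm above the desk; z up along the hub axis
- dispenser: label dispenser, fixed: grey base 210 x 180 mm with a white roll of labels, 120 mm in diameter, lying flat on it; two thin steel posts, a blade and a black sensor stand on the base at 98 mm and more from the hub axis, none over 95 mm above the desk. Origin on the desk under the hub axis; x from the label web to the control strip
- cap: hub cap on top of the label roll: black fluted round knob over a clamping flange (64 mm in diameter), 42 mm high, 90 g; origin at the centre of its underside. One way it turns about 5 degrees and stops hard; turned 60 to 115 degrees (90 is right) the other way it comes free and lifts off an 18 mm high post. Which way frees it differs from start to start and cannot be seen
- scanner: cordless touch scanner, loose, 160 g, 175 mm long: a black handle bar on a rubber heel, with a grey head (66 mm wide) bent down at its front end. It lies on the desk on its heel and the lower edge of its head, handle level. Origin on the desk under it; x to the head, z up
- carton: carton of the new roll, a loose cardboard box 130 x 130 x 45 mm, 650 g; origin at the centre of its underside. The barcode lies 13 mm towards -x and 12 mm towards +y of its middle
- stapler: desk stapler, 125 x 34 x 45 mm, to be left alone; origin at the centre of its underside
- date_stamp: date stamp, 62 mm wide, 70 mm high, to be left alone; origin at the centre of its underside
- tape_dispenser: desk tape dispenser, 150 x 62 x 72 mm, to be left alone; origin at the centre of its underside
- pen_cup: dark round pen cup, 78 mm in diameter, with pens up to 165 mm high, to be left alone; origin at the centre of its underside
- spine_tape: roll of book spine tape lying flat, 90 mm in diameter, 38 mm high, to be left alone; origin at the centre of its underside
- book: red book lying flat, 195 x 130 x 30 mm, to be left alone; origin at the centre of its underside
Not all that is in view belongs to the job. Leave any green look-alike of the carton alone.

How it is judged:
On the way, in this order (a step that is already met when the one before it is completed fails the run):
1. the scanner, lifted off the desk, points steadily at the barcode (scan line across the bars, 30 to 150 mm off) for 0.7 s (z of label in the frame of scanner_window between 0.03 and 0.15 m and x of label in the frame of scanner_window between -0.013 and 0.013 m and y of label in the frame of scanner_window between -0.022 and 0.022 m and angle between the z axis of scanner_window and the z axis of label, either way round below 0.85 rad and angle between the y axis of scanner_window and the y axis of label, either way round below 0.45 rad and linear speed of scanner below 0.03 m/s and height (world z) of scanner_grip above 0.06 m), for 0.7 s.
2. the scanner lies flat on the desk again, let go (height (world z) of scanner_grip below 0.034 m and angle between scanner's own z axis and vertical below 0.15 rad and linear speed of scanner below 0.02 m/s and contact force between the fingers and scanner below 0.1 N), for 0.3 s.
3. the cap is off the hub post (z of cap_grip in the frame of hub_seat above 0.055 m and contact force between cap and dispenser below 0.05 N), for 0.1 s.
At the end, for the whole second after the job is handed in: The cap is held still in the gripper, touching nothing of the dispenser, its underside at least 48 mm above the top of the roll; the scanner lies flat (within 0.15 rad) and still on the desk; the carton and the other things have not been shifted (z of cap_grip in the frame of hub_seat above 0.079 m and contact force between the fingers and cap above 1 N and contact force between cap and dispenser below 0.05 N and linear speed of cap below 0.03 m/s and height (world z) of scanner_grip below 0.034 m and angle between scanner's own z axis and vertical below 0.15 rad and linear speed of scanner below 0.02 m/s); the arm keeps its last pose, push and grip.
It fails at once if the carton is shifted by more than 25 mm (distance of carton from where it was at the start of the episode above 0.025 m).
It fails at once if another thing on the desk is shifted by more than 20 mm (distance of any of stapler, date_stamp, tape_dispenser, pen_cup, spine_tape, book from where it was at the start of the episode above 0.02 m).
It also fails if it takes over 58 s, if anything falls off the work surface, if the arm or the gripper's body presses on something with over 40 N, if the wrist force passes 120 N, or if a joint passes its speed limit or range.

## Robot

A 6-joint arm with a two-finger parallel gripper is mounted at the origin on the work surface. World frame = base frame: x ahead of the robot, y to its left, z up, the work surface at z = 0. Lengths are in m, angles in rad, forces in N, time in s.
With the tool pointing down it reaches from about 0.375 to 0.9 m from the base axis. Payload 3.1 kg.
Tool frame: the origin (TCP) lies between the finger pads; the fingertips stand 11 mm ahead of it and the grasp point (between the pads) lies 8 mm behind it; z points along the fingers, y is the line along which they close (so a half turn about z gives the same grasp; the last joint's range is limited). The gripper opens to 87 mm and grips with 3 to 60 N. Pads are 19 mm wide; open, the fingers measure 117 mm over their backs; the gripper's body (75 mm by 190 mm) begins 51 mm behind the grasp point.
Start: joints at [1.123, 0.527, 1.433, -0, 1.181, -0.178], TCP at [0.167, 0.602, 0.234] pointing down, gripper open.
Joint ranges: [-3.08, 3.08], [-0.75, 2.2], [0.22, 2.44], [-1.43, 4.57], [0, 2.65], [-2.85, 2.85]. Speed limits (rad/s): [2.79, 2.79, 3.14, 3.14, 3.14, 3.14].

## Interface

Orientations are given as a unit quaternion [x, y, z, w].
In Python, from rig import robot gives the robot as it stands.
- The arm moves only by the tool move_arm, never from a script. Its argument "moves" is text: rows parted by semicolons, each of 7 numbers parted by spaces: the shift along the tool's x, y, z in units of 100 mm (1.0 is 100 mm), then the turn, a rotation vector about the tool's x, y, z in units of 90 degrees (1.0 is 90 degrees), then the opening, from 0 (shut) to 1 (fully open). A call has 1 to 12 rows; each row is the pose to reach, as a shift and turn from the pose commanded when the call began, along the tool's axes at that moment; what a row does not reach only later rows make up. A row lasts 1/10 s, in which the tool goes at most 50 mm and 8.59 degrees, less where a joint would pass 70% of its speed; a pose out of reach is approached as far as the arm can. A call with a number of a shift or a turn outside -1 to 1 is refused whole. A call with a gripper value outside its range is refused whole. The fingers move at their own pace and stop on an object; "squeeze" is the grip in N (left out, the last holds). Time passes only in rows, so rows that repeat a pose let the fingers close. It gives the time, the measured TCP pose, the force, the opening and the grip force at its end, in the units of the state.
- robot.get_obs(): the state, without advancing time (a new reading comes with each control period).
- robot.camera(name): name is "side" or "top" or "wrist"; returns a dict with "image" (480x640x3 uint8, red, green, blue), "intrinsics" (3x3 intrinsics, pixels), "extrinsics" (4x4, takes a point from world to camera coordinates). Camera axes: x right, y up, looking along -z (the intrinsics and any distortion apply to the point x, -y, -z); pixel columns grow to the right and rows downward; lengths in m; the calibration is good to about 2 mm. A picture is of the moment at which its call begins. There is no depth.
- robot.hand_in(): hands the job in; it is judged then, once.
The state is a dict: "time": time; "q": joint angles; "joint_velocities": joint speeds; "joint_torque": joint torques, N m; "position": TCP position; "tool_rot": TCP orientation; "ft_force": force on the tool from outside, world axes, zero at the start; "moment": the same for the moment, N m; "grip_width": finger opening in m; "grip_force": force on a finger pad.
Only numpy, scipy, OpenCV 4.12 (cv2) and the standard library are available. Lean on these libraries where they do the work, as an engineer would, in place of code of your own. Each camera call takes 0.05 s, during which the arm holds its last target. There are 200 camera calls.

## Working session

There is one attempt and no reset: what is moved stays moved. The work goes in short steps, Python scripts to look and compute and a tool call to move; the robot and the scene stay as the last step left them, time stands still between calls to the robot, and variables do not carry over. Pictures are saved under pics/ and viewed, at most 10 in all, crops included, and the job is handed in when it is done.

Besides the shell and the picture viewer there is one more tool, called after "Call:" as a command line: name --argument value ..., lists and objects as JSON in quotes. move_arm: Moves the arm, as the interface text tells. Shifts and turns lie within -1 to 1; 1 stands for 100 mm of shift or 90 degrees of turn. Its arguments: {"type":"object","properties":{"moves":{"type":"string"},"squeeze":{"type":"number"}},"required":["moves"]}

```bash
mkdir -p pics; ls
cat > h.py <<'E'
import numpy as np, cv2
from rig import robot
from scipy.spatial.transform import Rotation as R
def snap(n,f):
    c=robot.camera(n); cv2.imwrite('pics/'+f,c['image'][:,:,::-1]); np.savez('pics/'+f+'.npz',**{k:np.array(c[k]) for k in('image','intrinsics','extrinsics')}); return c
def load(f): return np.load('pics/'+f+'.npz')
def cast(c,uv,z):
    K=c['intrinsics'];E=c['extrinsics']
    d=np.linalg.inv(K)@np.array([uv[0],uv[1],1.]); d=np.array([d[0],-d[1],-d[2]])
    Rm=E[:3,:3]; o=-Rm.T@E[:3,3]; d=Rm.T@d
    return o+d*(z-o[2])/d[2]
def proj(c,p):
    q=c['extrinsics'][:3,:3]@np.array(p)+c['extrinsics'][:3,3]; u=c['intrinsics']@np.array([q[0],-q[1],-q[2]]); return u[:2]/u[2]
E
python3 - <<'E'
from h import *
for n in('top','side'):
    c=snap(n,n+'0.png'); print(n,c.keys(),-c['extrinsics'][:3,:3].T@c['extrinsics'][:3,3],c['intrinsics'].tolist())
print(robot.get_obs())
E
```

```text
pics
top dict_keys(['image', 'intrinsics', 'extrinsics']) [0.34719986 0.10752823 1.35317654] [[549.0524301767294, 0.0, 326.75782585950617], [0.0, 549.0524301767294, 252.2383904357987], [0.0, 0.0, 1.0]]
side dict_keys(['image', 'intrinsics', 'extrinsics']) [-0.1362772  -0.97560904  0.78242717] [[606.0952238589703, 0.0, 312.3469449412502], [0.0, 606.0952238589703, 244.17832452018501], [0.0, 0.0, 1.0]]
{'time': 0.1, 'q': array([ 1.12252630e+00,  5.28348246e-01,  1.43378939e+00,  6.95572845e-06,
        1.18139130e+00, -1.78487903e-01]), 'joint_velocities': array([-0.00090426, -0.00330716, -0.00360616, -0.00115942,  0.00183071,
       -0.00156757]), 'joint_torque': array([-7.59622581e-04, -4.40989566e+01, -1.77150410e+01,  6.34874753e-02,
        5.33131999e-02, -2.54766866e-05]), 'position': array([0.16625534, 0.60181499, 0.23267996]), 'tool_rot': array([ 1.34483613e-01,  9.90915345e-01, -9.19996487e-04, -3.01512392e-04]), 'ft_force': array([-0.3784236 , -0.50295984, -0.14007303]), 'moment': array([0.01733669, 0.01057044, 0.04477312]), 'grip_force': 0.0, 'grip_width': 0.08741759637458736}
```

View pics/top0.png

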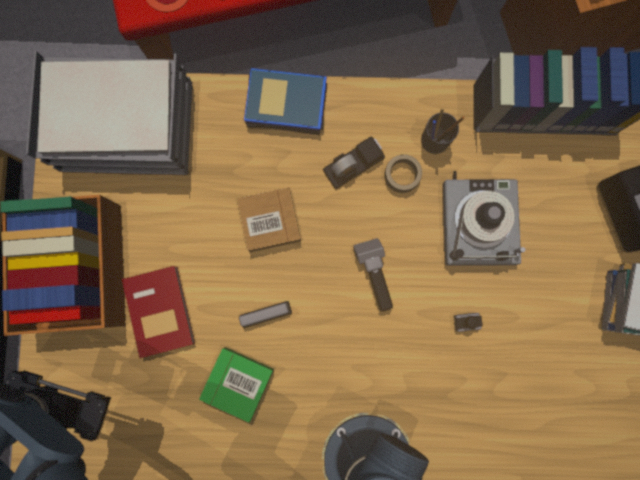

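View pics/side0.png

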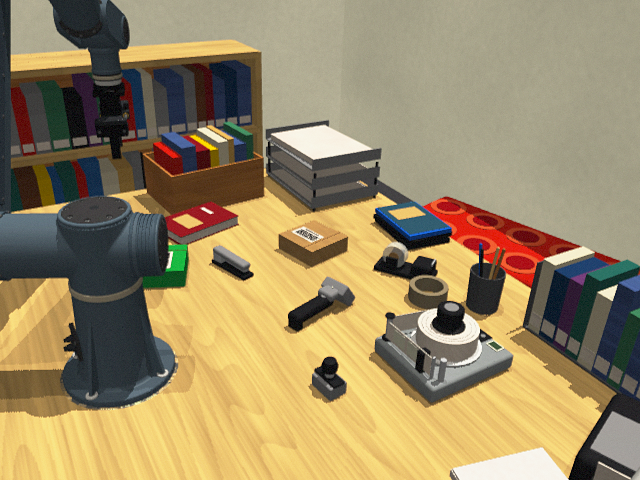

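The top view shows the scanner with its head at (369,250) and heel at (384,308), the brown carton at (269,220) with its label at (265,224), and the cap at (490,214) on the dispenser. The base is at about (368,455). The side view agrees with this.

Run:
```python
from h import *
c=load('top0.png'); im=c['image']; hsv=cv2.cvtColor(im,cv2.COLOR_RGB2HSV)
def comp(mask,box,z,name):
    x0,y0,x1,y1=box; m=np.zeros_like(mask); m[y0:y1,x0:x1]=mask[y0:y1,x0:x1]
    m=cv2.morphologyEx(m,cv2.MORPH_CLOSE,np.ones((3,3)))
    cs,_=cv2.findContours(m,cv2.RETR_EXTERNAL,cv2.CHAIN_APPROX_NONE); k=max(cs,key=cv2.contourArea)
    r=cv2.minAreaRect(k); b=cv2.boxPoints(r); w=[cast(c,p,z)[:2].round(4) for p in b]; ce=cast(c,r[0],z)[:2]
    print(name,r,'centre',ce.round(4),'box',[list(map(float,p)) for p in w]); return k
H,S,V=[hsv[:,:,i] for i in range(3)]
print(hsv[300,381],hsv[248,368],hsv[224,285],hsv[232,252],hsv[340,420],hsv[214,490])
comp(((V<70)).astype(np.uint8)*255,(350,262,400,318),.039,'handle')
comp(((S<70)&(V>70)).astype(np.uint8)*255,(348,232,392,272),.055,'head')
comp(((S<60)).astype(np.uint8)*255,(240,195,292,245),.046,'label')
comp(((V<75)).astype(np.uint8)*255,(472,198,508,232),.128,'cap')
cv2.imwrite('pics/crop.png',cv2.resize(np.hstack([im[180:330,235:400],im[165:315,435:600]])[:,:,::-1],None,fx=2.4,fy=2.4,interpolation=cv2.INTER_CUBIC))
```

```text
[16 87 79] [ 14  36 107] [ 16 143 144] [ 19  33 168] [ 17 133 180] [  0  14 129]
handle ((381.0, 307.0), (0.0, 0.0), 0.0) centre [ 0.3623 -0.0256] box [[0.3623, -0.0256], [0.3623, -0.0256], [0.3623, -0.0256], [0.3623, -0.0256]]
head ((370.7213439941406, 256.5525207519531), (31.82836151123047, 27.03153419494629), 73.61045837402344) centre [0.4808 0.0019] box [[0.5073, 0.0438], [0.5271, -0.0177], [0.4545, -0.0399], [0.435, 0.0213]]
label ((263.98333740234375, 223.42010498046875), (18.274301528930664, 32.83663558959961), 78.2317123413086) centre [0.5561 0.2593] box [[0.5687, 0.3029], [0.5869, 0.226], [0.5434, 0.2157], [0.5254, 0.2923]]
cap ((490.0, 215.5), (25.0, 26.0), 90.0) centre [ 0.5729 -0.2609] box [[0.601, -0.2316], [0.6023, -0.2907], [0.545, -0.29], [0.5436, -0.2312]]
```

View pics/crop.png

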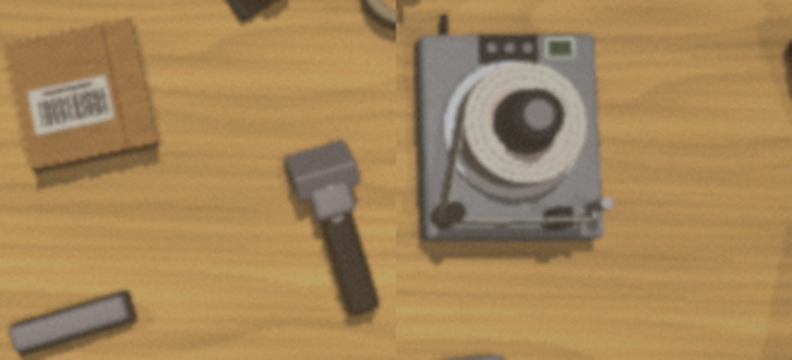

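The crop shows the label's bars centred at about px (265,224). The scanner handle runs from px (374.5,271) at the neck to (386,310) at the heel.

```bash
cat >> h.py <<'E'
def delta(p,yaw,tilt=0):
    "tool shift/turn (units) from measured pose to TCP p, tool down, tool-y at world angle yaw (deg)"
    o=robot.get_obs(); Rc=R.from_quat(o['tool_rot']); a=np.radians(yaw)
    y=np.array([np.cos(a),np.sin(a),0]); z=np.array([0,0,-1.]); Rt=R.from_matrix(np.c_[np.cross(y,z),y,z])*R.from_euler('y',tilt,degrees=True)
    print('t',o['time'],'pos',o['position'].round(4),'shift',(Rc.inv().apply(np.array(p)-o['position'])*10).round(3),'turn',((Rc.inv()*Rt).as_rotvec()/(np.pi/2)).round(3),'q',o['q'].round(2),'f',o['ft_force'].round(1),'w',round(o['grip_width'],4),round(o['grip_force'],1))
E
python3 - <<'E'
from h import *
c=load('top0.png')
cr=lambda u,v:(235+u/2.4,180+v/2.4)
a=cast(c,cr(335,219),.039);b=cast(c,cr(362,310),.039);g=a+(b-a)*.25
d=a-b; print('neck',a,'heel',b,'len',np.linalg.norm(d),'grip',g,'yaw',np.degrees(np.arctan2(d[1],d[0])))
l=cast(c,(265.4,224.2),.046);l1=cast(c,cr(40,111),.046);l2=cast(c,cr(110,100),.046);e=l1-l2
print('label',l,l1,l2,np.degrees(np.arctan2(e[1],e[0]))-90)
s=load('side0.png')
for p in(a,b,g): print('side px',proj(s,p))
print('cap knob top',cast(c,(235+0/2.4,0),.128)[:0],cast(c,(435+(538-396)/2.4,165+113/2.4),.128))
yaw=17-90
delta([g[0],g[1],.2],yaw)
E
```

```text
neck [ 0.44725822 -0.00919318  0.039     ] heel [ 0.35737653 -0.03717666  0.039     ] len 0.09413709857973471 grip [ 0.4247878  -0.01618905  0.039     ] yaw 17.29328363770229
label [0.55423324 0.25577847 0.046     ] [0.54848311 0.28863073 0.046     ] [0.56126127 0.21883881 0.046     ] 10.375337379130201
side px [321.77190266 297.33148368]
side px [291.64954928 314.49593188]
side px [314.49909702 301.47570489]
cap knob top [] [ 0.58095483 -0.27037899  0.128     ]
t 0.1 pos [0.1663 0.6018 0.2327] shift [-4.139 -5.267  0.335] turn [-1.000e-03  1.000e-03  1.639e+00] q [ 1.12  0.53  1.43  0.    1.18 -0.18] f [-0.4 -0.5 -0.1] w 0.0874 0.0
```

Call:
move_arm --moves "-0.345 -0.44 0 0 0 0 1; -0.69 -0.88 0 0 0 0 1; -0.69 -0.88 0 0 0 0 1"

```text
time: 0.4
position: [0.2095, 0.4944, 0.2326]
tool_rot: [0.136, 0.991, -0.003, -0.001]
ft_force: [-0.1, -0.8, 0.2]
grip_width: 0.087
grip_force: 0.0
```

Call:
move_arm --moves "-0.345 -0.44 0 0 0 0 1; -0.69 -0.88 0 0 0 0 1; -0.69 -0.88 0 0 0 0 1"

```text
time: 0.7
position: [0.2529, 0.3925, 0.2332]
tool_rot: [0.136, 0.991, -0.001, -0.001]
ft_force: [-0.5, 0.5, -0.7]
grip_width: 0.0869
grip_force: 0.0
```

Call:
move_arm --moves "-0.345 -0.44 0 0 0 0 1; -0.69 -0.88 0 0 0 0 1; -0.69 -0.88 0 0 0 0 1"

```text
time: 1.0
position: [0.2968, 0.2904, 0.2335]
tool_rot: [0.136, 0.991, -0.0, 0.0]
ft_force: [-0.1, 0.8, -0.5]
grip_width: 0.0866
grip_force: 0.0
```

Call:
move_arm --moves "-0.345 -0.44 0 0 0 0 1; -0.69 -0.88 0 0 0 0 1; -0.69 -0.88 0 0 0 0 1"

```text
time: 1.3
position: [0.3412, 0.1875, 0.2338]
tool_rot: [0.137, 0.991, 0.0, 0.001]
ft_force: [0.4, 0.3, 0.1]
grip_width: 0.0873
grip_force: 0.0
```

Call:
move_arm --moves "-0.345 -0.44 0 0 0 0 1; -0.69 -0.88 0 0 0 0 1; -0.69 -0.88 0 0 0 0 1"

```text
time: 1.6
position: [0.3855, 0.0836, 0.234]
tool_rot: [0.137, 0.991, -0.0, 0.002]
ft_force: [0.3, 0.1, -0.6]
grip_width: 0.0868
grip_force: 0.0
```

Call:
move_arm --moves "-0.345 -0.44 0 0 0 0.1 1; -0.69 -0.88 0 0 0 0.82 1; -0.69 -0.88 0 0 0 0.82 1; -0.69 -0.88 0 0 0 0.82 1; -0.69 -0.88 0 0 0 0.82 1; -0.69 -0.88 0 0 0 0.82 1; -0.69 -0.88 0 0 0 0.82 1; -0.69 -0.88 0 0 0 0.82 1; -0.69 -0.88 0 0 0 0.82 1; -0.69 -0.88 0 0 0 0.82 1"

```text
time: 2.6
position: [0.4254, -0.0156, 0.2335]
tool_rot: [0.702, 0.712, 0.0, -0.0]
ft_force: [-1.1, -0.5, 0.3]
grip_width: 0.087
grip_force: 0.0
```

Call:
move_arm --moves "0 0 0 0 0 0.82 1; 0 0 0 0 0 0.82 1; 0 0 0 0 0 0.82 1; 0 0 0 0 0 0.82 1; 0 0 0 0 0 0.82 1; 0 0 0 0 0 0.82 1; 0 0 0 0 0 0.82 1; 0 0 0 0 0 0.82 1; 0 0 0 0 0 0.82 1; 0 0 0 0 0 0.82 1"

```text
time: 3.6
position: [0.4252, -0.0161, 0.2335]
tool_rot: [0.989, 0.149, 0.0, -0.0]
ft_force: [0.5, 1.5, 0.6]
grip_width: 0.087
grip_force: 0.0
```

Run:
```python
from h import *
delta([.4248,-.0162,.2],-72.7)
snap('wrist','w1.png')
```

```text
t 3.6 pos [ 0.4252 -0.0161  0.2335] shift [-0.004  0.     0.335] turn [-0.    -0.    -0.002] q [-0.3   0.26  1.91  0.    0.97  0.97] f [0.5 1.5 0.6] w 0.087 0.0
```

View pics/w1.png

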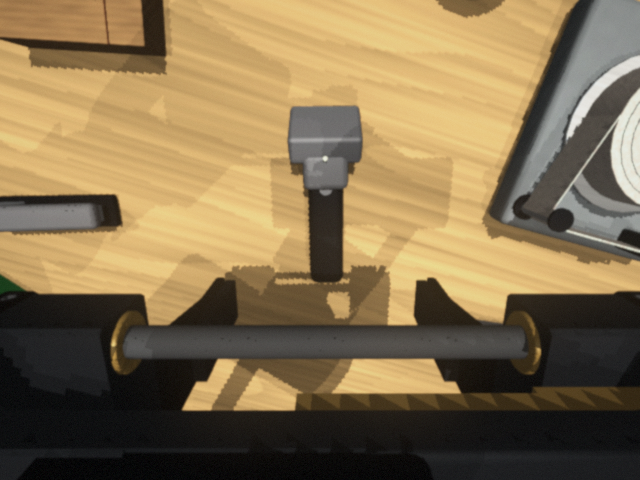

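The wrist view shows the scanner upright in the image. The neck starts at about (326,190), the heel end is at (326,280), and the head's front edge is at y≈107.

Run:
```python
from h import *
c=load('w1.png')
n=cast(c,(326,190),.039);h=cast(c,(326,280),.039);d=n-h
print(n,h,np.linalg.norm(d),np.degrees(np.arctan2(d[1],d[0])))
g=h+d/np.linalg.norm(d)*.075; g2=n-d/np.linalg.norm(d)*.025
print(g,g2)
```

```text
[ 0.44971458 -0.00901394  0.039     ] [ 0.36119986 -0.03620261  0.039     ] 0.09259633203328918 17.07515504466175
[ 0.43289389 -0.01418067  0.039     ] [ 0.42581657 -0.01635458  0.039     ]
```

Call:
move_arm --moves "0.03 0 0.35 0 0 0 1; 0.03 0 0.7 0 0 0 1; 0.03 0 0.9 0 0 0 1; 0.03 0 0.9 0 0 0 1"

```text
time: 4.05
position: [0.426, -0.0152, 0.1415]
tool_rot: [0.989, 0.149, -0.003, -0.001]
ft_force: [0.2, 0.7, 0.9]
grip_width: 0.0867
grip_force: 0.0
```

Call:
move_arm --moves "0 0 0.4 0 0 0 1; 0 0 0.8 0 0 0 1; 0 0 0.8 0 0 0 1"

```text
time: 4.35
position: [0.4256, -0.0153, 0.0602]
tool_rot: [0.989, 0.148, -0.004, -0.002]
ft_force: [-0.4, -0.1, 0.6]
grip_width: 0.0869
grip_force: 0.0
```

Call:
move_arm --moves "0 0 0.2 0 0 0 1; 0 0 0.4 0 0 0 1; 0 0 0.435 0 0 0 1; 0 0 0.435 0 0 0 1; 0 0 0.435 0 0 0 1"

```text
time: 4.85
position: [0.4288, -0.0162, 0.0217]
tool_rot: [0.989, 0.148, 0.001, 0.001]
ft_force: [-0.5, -0.8, 0.3]
grip_width: 0.0868
grip_force: 0.0
```

Call:
move_arm --moves "0 0 0 0 0 0 0; 0 0 0 0 0 0 0; 0 0 0 0 0 0 0; 0 0 0 0 0 0 0; 0 0 0 0 0 0 0; 0 0 0 0 0 0 0; 0 0 0 0 0 0 0; 0 0 0 0 0 0 0; 0 0 0 0 0 0 0; 0 0 0 0 0 0 0" --squeeze 25

```text
time: 5.85
position: [0.4276, -0.016, 0.02]
tool_rot: [0.989, 0.147, -0.0, -0.0]
ft_force: [-0.2, 0.4, -1.0]
grip_width: 0.0335
grip_force: 24.9
```

Run:
```python
from h import *
L=np.array([.5542,.2558])
a=np.radians(13); g=L-.131*np.array([np.cos(a),np.sin(a)]); print(g)
delta([g[0],g[1],.114],13-90)
```

```text
[0.42655752 0.22633141]
t 5.85 pos [ 0.4276 -0.016   0.02  ] shift [ 0.696 -2.321 -0.94 ] turn [-0.     0.     0.044] q [-0.3   0.71  2.07  0.    0.36  0.98] f [-0.2  0.4 -1. ] w 0.0335 24.9
```

Call:
move_arm --moves "0 0 -0.2 0 0 0 0; 0 0 -0.5 0 0 0 0; 0 0 -0.8 0 0 0 0; 0 0 -0.94 0 0 0 0; 0 0 -0.94 0 0 0 0"

```text
time: 6.35
position: [0.4287, -0.0162, 0.1156]
tool_rot: [0.989, 0.147, 0.002, 0.001]
ft_force: [0.6, 0.1, -1.5]
grip_width: 0.0341
grip_force: 24.9
```

Call:
move_arm --moves "0.08 -0.25 0 0 0 0 0; 0.16 -0.55 0 0 0 0 0; 0.23 -0.8 0 0 0 0 0; 0.23 -0.8 0 0 0 0 0"

```text
time: 6.75
position: [0.4246, 0.0695, 0.1129]
tool_rot: [0.989, 0.149, -0.002, -0.001]
ft_force: [-0.7, -0.2, -2.5]
grip_width: 0.034
grip_force: 24.9
```

Call:
move_arm --moves "0.08 -0.25 0 0 0 0 0; 0.16 -0.55 0 0 0 0 0; 0.23 -0.8 0 0 0 0 0; 0.23 -0.8 0 0 0 0 0"

```text
time: 7.15
position: [0.4245, 0.152, 0.1131]
tool_rot: [0.989, 0.149, -0.001, -0.0]
ft_force: [-0.7, 0.6, -0.8]
grip_width: 0.0341
grip_force: 24.9
```

Call:
move_arm --moves "0.08 -0.25 0 0 0 0 0; 0.16 -0.5 0 0 0 0.02 0; 0.23 -0.7 0 0 0 0.044 0; 0.235 -0.72 0 0 0 0.044 0; 0.235 -0.72 0 0 0 0.044 0; 0.235 -0.72 0 0 0 0.044 0"

```text
time: 7.75
position: [0.4262, 0.2248, 0.1135]
tool_rot: [0.994, 0.113, -0.001, 0.0]
ft_force: [0.1, -0.0, -1.5]
grip_width: 0.0339
grip_force: 24.9
```

Run:
```python
from h import *
delta([.4266,.2263,.114],13-90)
c=snap('wrist','w2.png');t=snap('top','t2.png')
a=c['image'];b=t['image'][150:330,200:440]
b=cv2.resize(b,(640,480),interpolation=cv2.INTER_CUBIC)
cv2.imwrite('pics/m2.png',cv2.resize(np.hstack([a,b])[:,:,::-1],(800,300),interpolation=cv2.INTER_AREA))
```

```text
t 7.75 pos [0.4262 0.2248 0.1135] shift [ 0.007 -0.013 -0.005] turn [ 0.     0.001 -0.001] q [ 0.25  0.54  1.89 -0.    0.71  1.6 ] f [ 0.1 -0.  -1.5] w 0.0339 24.9
```

View pics/m2.png

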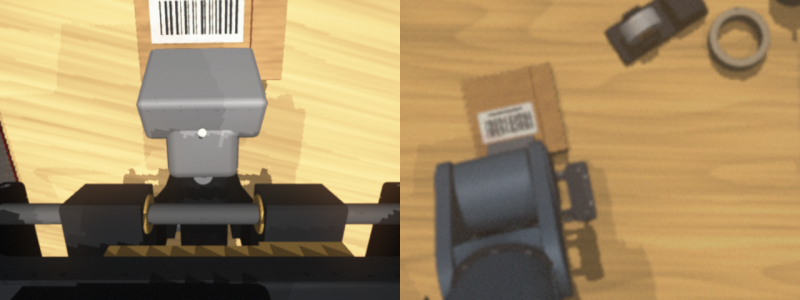

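The wrist view shows the bars spanning x≈251–384 with their lower ends at y≈65, straight ahead of the head. The scan line is parallel to the label.

Run:
```python
from h import *
c=load('w2.png');g=cv2.cvtColor(c['image'],cv2.COLOR_RGB2GRAY)
m=g[0:75,235:400]<90
ys,xs=np.nonzero(m); xs+=235
print('y by col profile',m.sum(1)[40:75:2], 'x ext',np.percentile(xs[ys<45],[0,1,99,100]))
def ext(y): k=np.nonzero(m[y])[0]+235; return k.min(),k.max()
for y in(2,20,40,55): print(y,ext(y))
o=robot.get_obs();P=o['position'];Rc=R.from_quat(o['tool_rot'])
for y in (2,40,55,64): 
    l,r=ext(min(y,55)); mid=cast(c,((l+r)/2,y),.046); L=cast(c,(l,y),.046);Rr=cast(c,(r,y),.046)
    print(y,mid,'tool xy rel',Rc.inv().apply(mid-P)[:2],'width',np.linalg.norm(L-Rr))
```

```text
y by col profile [19 19 20 20 20 20 19  5  0  0  0  0  0  0  0  0  0  0] x ext [255. 264. 379. 379.]
2 (np.int64(272), np.int64(379))
20 (np.int64(265), np.int64(379))
40 (np.int64(266), np.int64(378))Traceback (most recent call last):
  File "<stdin>", line 7, in <module>
  File "<stdin>", line 6, in ext
    return umr_minimum(a, axis, None, out, keepdims, initial, where)
ValueError: zero-size array to reduction operation minimum which has no identity
```

Run:
```python
from h import *
c=load('w2.png');g=cv2.cvtColor(c['image'],cv2.COLOR_RGB2GRAY)
print(g[40,235:400:1].tolist()); print(g[0:80,370:380].min(1).tolist())
o=robot.get_obs();P=o['position'];Rc=R.from_quat(o['tool_rot'])
for uv in((256,20),(379,20),(317.5,0),(317.5,54),(317.5,66)):
    p=cast(c,uv,.046); print(uv,p,'tool',Rc.inv().apply(p-P)[:2])
```

```text
[167, 166, 168, 166, 174, 203, 237, 247, 249, 250, 250, 248, 247, 248, 247, 247, 247, 248, 248, 246, 234, 162, 93, 123, 200, 236, 245, 247, 242, 205, 110, 58, 65, 121, 207, 241, 231, 149, 70, 55, 83, 171, 238, 246, 246, 237, 177, 90, 58, 71, 134, 218, 244, 241, 186, 169, 231, 247, 248, 236, 171, 85, 63, 84, 156, 205, 170, 168, 231, 248, 251, 250, 244, 191, 115, 161, 233, 240, 193, 138, 192, 238, 248, 250, 249, 241, 181, 91, 68, 95, 181, 222, 145, 115, 202, 247, 251, 251, 244, 192, 113, 149, 222, 230, 183, 153, 224, 248, 244, 180, 99, 131, 218, 246, 238, 163, 77, 69, 107, 197, 245, 250, 249, 238, 177, 92, 64, 81, 147, 222, 231, 188, 105, 63, 71, 119, 200, 243, 251, 251, 240, 154, 72, 67, 103, 199, 246, 251, 251, 251, 251, 251, 251, 247, 230, 196, 189, 191, 190, 189, 190, 189, 189, 190, 187]
[63, 64, 66, 65, 66, 66, 66, 64, 63, 63, 64, 64, 66, 63, 65, 65, 66, 64, 65, 66, 64, 63, 63, 61, 62, 66, 66, 67, 63, 62, 62, 63, 62, 61, 63, 65, 61, 65, 63, 63, 67, 64, 67, 67, 66, 67, 66, 66, 66, 65, 66, 66, 70, 138, 226, 245, 250, 250, 251, 251, 251, 251, 251, 251, 251, 251, 249, 227, 186, 176, 183, 188, 189, 191, 191, 183, 155, 138, 140, 141]
(256, 20) [0.55052252 0.29131158 0.046     ] tool [ 0.13586058 -0.03695172]
(379, 20) [0.56512404 0.22758338 0.046     ] tool [0.13585237 0.02842785]
(317.5, 0) [0.5668776  0.26146353 0.046     ] tool [ 0.14513234 -0.00420376]
(317.5, 54) [0.54183769 0.2558877  0.046     ] tool [ 0.11947965 -0.00436427]
(317.5, 66) [0.53600884 0.25458974 0.046     ] tool [ 0.11350816 -0.00440163]
```

Call:
move_arm --moves "0.02 -0.04 0 0 0 0 0; 0.02 -0.04 0 0 0 0 0; 0.02 -0.04 0 0 0 0 0; 0.02 -0.04 0 0 0 0 0; 0.02 -0.04 0 0 0 0 0; 0.02 -0.04 0 0 0 0 0; 0.02 -0.04 0 0 0 0 0; 0.02 -0.04 0 0 0 0 0; 0.02 -0.04 0 0 0 0 0; 0.02 -0.04 0 0 0 0 0; 0.02 -0.04 0 0 0 0 0; 0.02 -0.04 0 0 0 0 0"

```text
time: 9.05
position: [0.4276, 0.2305, 0.114]
tool_rot: [0.994, 0.113, -0.0, 0.0]
ft_force: [0.2, 0.8, -2.9]
grip_width: 0.034
grip_force: 24.9
```

Call:
move_arm --moves "0 0 0 0 0 0 0; 0 0 0 0 0 0 0; 0 0 0 0 0 0 0; 0 0 0 0 0 0 0"

```text
time: 9.45
position: [0.4276, 0.2305, 0.114]
tool_rot: [0.994, 0.113, -0.0, 0.0]
ft_force: [-0.6, -0.0, -1.7]
grip_width: 0.0336
grip_force: 24.9
```

Run:
```python
from h import *
delta([.4276,-.016,.0205],17-90)
c=load('w2.png')
# head front/rear check: head rear-top corner etc. in tool frame
o=robot.get_obs()
s=snap('side','s3.png')
cv2.imwrite('pics/s3c.png',cv2.resize(s['image'][180:300,220:380,::-1],(640,480),interpolation=cv2.INTER_CUBIC))
```

```text
t 9.45 pos [0.4276 0.2305 0.114 ] shift [-0.554  2.402  0.935] turn [ 0.     0.    -0.045] q [ 0.26  0.54  1.89 -0.    0.72  1.61] f [-0.6 -0.  -1.7] w 0.0336 24.9
```

View pics/s3c.png

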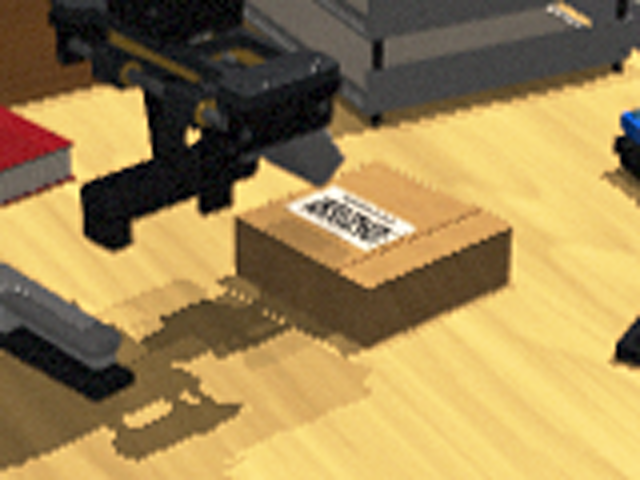

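The side view shows the scanner held level, with the head tip just short of and above the label. I'll hold briefly 7 mm to each side along x as margin, then take it back and lay it down.

Call:
move_arm --moves "0.07 0 0 0 0 0 0; 0.07 0 0 0 0 0 0; 0.07 0 0 0 0 0 0; 0.07 0 0 0 0 0 0; 0.07 0 0 0 0 0 0; 0.07 0 0 0 0 0 0; 0.07 0 0 0 0 0 0; 0.07 0 0 0 0 0 0; 0.07 0 0 0 0 0 0; 0.07 0 0 0 0 0 0; 0.07 0 0 0 0 0 0; 0.07 0 0 0 0 0 0"

```text
time: 10.7
position: [0.4345, 0.2321, 0.1141]
tool_rot: [0.994, 0.113, 0.0, 0.0]
ft_force: [-0.4, 0.3, -1.9]
grip_width: 0.0339
grip_force: 24.9
```

Call:
move_arm --moves "-0.14 0 0 0 0 0 0; -0.14 0 0 0 0 0 0; -0.14 0 0 0 0 0 0; -0.14 0 0 0 0 0 0; -0.14 0 0 0 0 0 0; -0.14 0 0 0 0 0 0; -0.14 0 0 0 0 0 0; -0.14 0 0 0 0 0 0; -0.14 0 0 0 0 0 0; -0.14 0 0 0 0 0 0; -0.14 0 0 0 0 0 0; -0.14 0 0 0 0 0 0"

```text
time: 11.9
position: [0.4208, 0.229, 0.1141]
tool_rot: [0.994, 0.113, 0.0, 0.0]
ft_force: [0.8, 0.6, -2.2]
grip_width: 0.0335
grip_force: 24.9
```

Call:
move_arm --moves "-0.08 0.3 0 0 0 0 0; -0.16 0.6 0 0 0 0 0; -0.16 0.8 0 0 0 0 0; -0.16 0.8 0 0 0 0 0"

```text
time: 12.3
position: [0.424, 0.1457, 0.1141]
tool_rot: [0.994, 0.111, 0.0, 0.0]
ft_force: [-0.0, 1.3, -2.4]
grip_width: 0.034
grip_force: 24.9
```

Call:
move_arm --moves "-0.08 0.3 0 0 0 0 0; -0.16 0.6 0 0 0 0 0; -0.16 0.8 0 0 0 0 0; -0.16 0.8 0 0 0 0 0"

```text
time: 12.7
position: [0.427, 0.0647, 0.1142]
tool_rot: [0.994, 0.112, 0.001, 0.0]
ft_force: [0.6, 1.0, -2.3]
grip_width: 0.0338
grip_force: 24.9
```

Call:
move_arm --moves "-0.08 0.3 0 0 0 0 0; -0.16 0.6 0 0 0 -0.02 0; -0.16 0.8 0 0 0 -0.045 0; -0.16 0.8 0 0 0 -0.045 0; -0.16 0.8 0 0 0 -0.045 0"

```text
time: 13.2
position: [0.4278, -0.0147, 0.1141]
tool_rot: [0.989, 0.148, -0.0, -0.0]
ft_force: [0.4, 0.3, -1.6]
grip_width: 0.0335
grip_force: 24.9
```

Run:
```python
from h import *
delta([.4276,-.016,.0205],17-90)
s=load('s3.png')
a=np.radians(13);x=np.array([np.cos(a),np.sin(a),0]);y=np.array([-np.sin(a),np.cos(a),0])
g=np.array([.4276,.2305,.122])
for d in(-.007,0,.007): print(d,proj(s,g+x*(.091+d)-y*.033-[0,0,.019]))
```

```text
t 13.2 pos [ 0.4278 -0.0147  0.1141] shift [-0.006  0.012  0.935] turn [-0.  0. -0.] q [-0.3   0.49  2.03  0.    0.63  0.98] f [ 0.4  0.3 -1.6] w 0.0335 24.9
-0.007 [301.55587084 224.4637494 ]
0 [303.64952084 223.67256282]
0.007 [305.7316799  222.88571864]
```

Call:
move_arm --moves "0 0.01 0.3 0 0 0 0; 0 0.01 0.6 0 0 0 0; 0 0.01 0.8 0 0 0 0; 0 0.01 0.88 0 0 0 0; 0 0.01 0.92 0 0 0 0; 0 0.01 0.935 0 0 0 0; 0 0.01 0.935 0 0 0 0; 0 0.01 0.935 0 0 0 0"

```text
time: 14.0
position: [0.4288, -0.0167, 0.0213]
tool_rot: [0.989, 0.148, 0.001, 0.0]
ft_force: [0.2, 0.1, -1.4]
grip_width: 0.034
grip_force: 24.9
```

Call:
move_arm --moves "0 0 0 0 0 0 0.55; 0 0 0 0 0 0 0.6; 0 0 0 0 0 0 1; 0 0 0 0 0 0 1; 0 0 0 0 0 0 1; 0 0 0 0 0 0 1; 0 0 0 0 0 0 1; 0 0 0 0 0 0 1"

```text
time: 14.8
position: [0.4282, -0.0166, 0.0205]
tool_rot: [0.989, 0.148, -0.0, -0.0]
ft_force: [-0.2, 0.1, 0.0]
grip_width: 0.0848
grip_force: 0.0
```

Call:
move_arm --moves "0 0 -0.2 0 0 0 1; 0 0 -0.6 0 0 0 1; 0 0 -1 0 0 0 1; 0 0 -1 0 0 0 1"

```text
time: 15.2
position: [0.4309, -0.0173, 0.1243]
tool_rot: [0.989, 0.148, 0.004, 0.002]
ft_force: [0.8, -0.5, -0.3]
grip_width: 0.0874
grip_force: 0.0
```

Call:
move_arm --moves "0 0 -0.4 0 0 0 1; 0 0 -0.8 0 0 0 1; 0 0 -0.9 0 0 0 1; 0 0 -0.9 0 0 0 1"

```text
time: 15.6
position: [0.429, -0.0168, 0.2114]
tool_rot: [0.989, 0.148, 0.001, 0.001]
ft_force: [-0.7, -0.7, -0.0]
grip_width: 0.087
grip_force: 0.0
```

Run:
```python
from h import *
delta([.579,-.269,.21],-25)
w=snap('wrist','w4.png');t=snap('top','t4.png')
b=cv2.resize(t['image'][160:340,340:580],(640,480),interpolation=cv2.INTER_CUBIC)
cv2.imwrite('pics/m4.png',cv2.resize(np.hstack([w['image'],b])[:,:,::-1],(800,300),interpolation=cv2.INTER_AREA))
```

```text
t 15.6 pos [ 0.429  -0.0168  0.2114] shift [0.695 2.85  0.021] turn [ 0.002 -0.001 -0.533] q [-0.3   0.3   1.93 -0.    0.91  0.97] f [-0.7 -0.7 -0. ] w 0.087 0.0
```

View pics/m4.png

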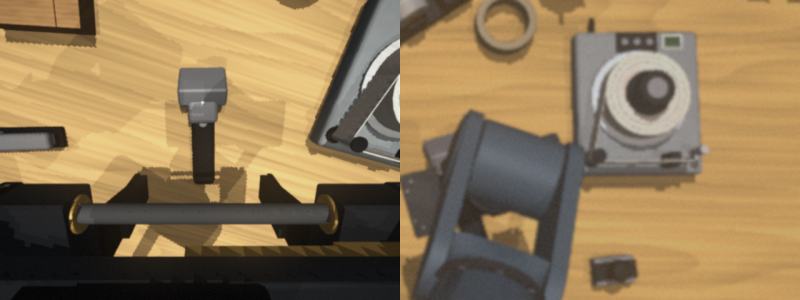

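The scanner lies flat again, at about its original spot. Next is the cap.

Call:
move_arm --moves "0.08 0.35 0 0 0 0 1; 0.16 0.7 0 0 0 0 1; 0.23 0.95 0 0 0 0 1; 0.23 0.95 0 0 0 0 1"

```text
time: 16.1
position: [0.4797, -0.1035, 0.2085]
tool_rot: [0.989, 0.147, -0.0, 0.0]
ft_force: [-0.5, -0.1, 0.1]
grip_width: 0.087
grip_force: 0.0
```

Call:
move_arm --moves "0.08 0.35 0 0 0 0 1; 0.16 0.7 0 0 0 0 1; 0.23 0.95 0 0 0 0 1; 0.23 0.95 0 0 0 0 1"

```text
time: 16.5
position: [0.5287, -0.1868, 0.2085]
tool_rot: [0.989, 0.147, -0.0, -0.0]
ft_force: [0.0, -0.1, 0.1]
grip_width: 0.0869
grip_force: 0.0
```

Call:
move_arm --moves "0.08 0.35 0 0 0 -0.09 1; 0.16 0.7 0 0 0 -0.18 1; 0.23 0.95 0 0 0 -0.27 1; 0.23 0.95 0 0 0 -0.36 1; 0.23 0.95 0 0 0 -0.45 1; 0.23 0.95 0 0 0 -0.48 1; 0.23 0.95 0 0 0 -0.48 1; 0.23 0.95 0 0 0 -0.48 1"

```text
time: 17.3
position: [0.5766, -0.2672, 0.2092]
tool_rot: [0.865, 0.502, -0.001, -0.002]
ft_force: [0.5, -0.4, 0.1]
grip_width: 0.0868
grip_force: 0.0
```

Run:
```python
from h import *
delta([.581,-.270,.118],-30)
w=snap('wrist','w5.png')
for z in(.106,.128): print(proj(w,[.581,-.270,z]))
```

```text
t 17.3 pos [ 0.5766 -0.2672  0.2092] shift [-0.003  0.055  0.912] turn [-0.002 -0.     0.002] q [-0.61  0.57  1.43  0.    1.15 -0.09] f [ 0.5 -0.4  0.1] w 0.0868 0.0
[331.60855133 244.10116751]
[332.05374366 253.84147968]
```

View pics/w5.png

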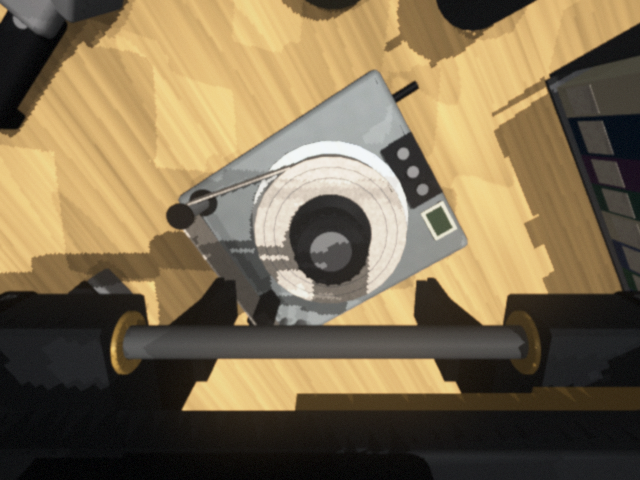

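The wrist view shows the knob's top disc at (331,251), about 2 mm further along tool x than predicted, and the flange ring at about (330,240).

Call:
move_arm --moves "0.02 0.05 0.3 0 0 0 1; 0.02 0.05 0.6 0 0 0 1; 0.02 0.05 0.8 0 0 0 1; 0.02 0.05 0.88 0 0 0 1; 0.02 0.05 0.92 0 0 0 1; 0.02 0.05 0.92 0 0 0 1; 0.02 0.05 0.92 0 0 0 1"

```text
time: 18.05
position: [0.5837, -0.2701, 0.1197]
tool_rot: [0.865, 0.502, 0.0, 0.001]
ft_force: [0.9, 0.8, 0.2]
grip_width: 0.087
grip_force: 0.0
```

Call:
move_arm --moves "0 0 0 0 0 0 0; 0 0 0 0 0 0 0; 0 0 0 0 0 0 0; 0 0 0 0 0 0 0; 0 0 0 0 0 0 0; 0 0 0 0 0 0 0; 0 0 0 0 0 0 0; 0 0 0 0 0 0 0" --squeeze 30

```text
time: 18.85
position: [0.5814, -0.2687, 0.1185]
tool_rot: [0.865, 0.502, -0.001, -0.002]
ft_force: [-4.6, 2.3, 4.3]
grip_width: 0.0495
grip_force: 30.0
```

Run:
```python
from h import *
delta([.581,-.270,.118],-30); print(robot.get_obs()['moment'])
```

```text
t 18.85 pos [ 0.5814 -0.2687  0.1185] shift [-0.013  0.003  0.005] turn [-0.003  0.     0.003] q [-0.61  0.69  1.48 -0.    0.97 -0.09] f [-4.6  2.3  4.3] w 0.0495 30.0
[ 0.38414571  1.04923382 -0.00421319]
```

Call:
move_arm --moves "0 0 0 0 0 0.04 0; 0 0 0 0 0 0.08 0; 0 0 0 0 0 0.12 0; 0 0 0 0 0 0.12 0"

```text
time: 19.25
position: [0.581, -0.2693, 0.1185]
tool_rot: [0.908, 0.42, -0.002, -0.001]
ft_force: [-6.1, 1.0, 5.9]
grip_width: 0.0492
grip_force: 30.0
```

Run:
```python
from h import *
delta([.581,-.270,.118],-30); print(robot.get_obs()['moment'])
```

```text
t 19.25 pos [ 0.581  -0.2693  0.1185] shift [-0.005  0.005  0.005] turn [-0.003  0.002 -0.115] q [-0.61  0.69  1.48 -0.    0.97  0.1 ] f [-6.1  1.   5.9] w 0.0492 30.0
[0.1190506  1.15193245 0.84294815]
```

Call:
move_arm --moves "0 0 0 0 0 -0.06 0; 0 0 0 0 0 -0.12 0; 0 0 0 0 0 -0.18 0; 0 0 0 0 0 -0.24 0; 0 0 0 0 0 -0.3 0; 0 0 0 0 0 -0.3 0"

```text
time: 19.85
position: [0.5818, -0.2685, 0.1185]
tool_rot: [0.785, 0.619, -0.0, -0.002]
ft_force: [-4.1, 2.9, 5.7]
grip_width: 0.0495
grip_force: 30.0
```

Run:
```python
from h import *
delta([.581,-.270,.118],-30); print(robot.get_obs()['moment'])
```

```text
t 19.85 pos [ 0.5818 -0.2685  0.1185] shift [-0.016 -0.004  0.005] turn [-0.002 -0.001  0.184] q [-0.61  0.69  1.48  0.    0.97 -0.37] f [-4.1  2.9  5.7] w 0.0495 30.0
[0.41040347 0.90508982 0.12060529]
```

Turning negative gives freely (0.12 N·m against 0.84 N·m the other way). I'll continue to about 90°.

Call:
move_arm --moves "0 0 0 0 0 -0.08 0; 0 0 0 0 0 -0.16 0; 0 0 0 0 0 -0.24 0; 0 0 0 0 0 -0.32 0; 0 0 0 0 0 -0.4 0; 0 0 0 0 0 -0.48 0; 0 0 0 0 0 -0.56 0; 0 0 0 0 0 -0.64 0; 0 0 0 0 0 -0.72 0; 0 0 0 0 0 -0.77 0; 0 0 0 0 0 -0.77 0; 0 0 0 0 0 -0.77 0"

```text
time: 21.05
position: [0.5819, -0.2686, 0.1187]
tool_rot: [0.294, 0.956, 0.001, -0.002]
ft_force: [-4.3, 3.7, 5.7]
grip_width: 0.0492
grip_force: 30.0
```

Run:
```python
from h import *
delta([.581,-.270,.118],-30); print(robot.get_obs()['moment'])
```

```text
t 21.05 pos [ 0.5819 -0.2686  0.1187] shift [-0.    -0.017  0.007] turn [-0.001 -0.002  0.953] q [-0.61  0.69  1.48  0.    0.97 -1.58] f [-4.3  3.7  5.7] w 0.0492 30.0
[0.51303228 0.85540406 0.11283416]
```

Call:
move_arm --moves "0 0 -0.05 0 0 0 0; 0 0 -0.1 0 0 0 0; 0 0 -0.1 0 0 0 0"

```text
time: 21.35
position: [0.5825, -0.2694, 0.1286]
tool_rot: [0.295, 0.956, 0.0, -0.001]
ft_force: [-3.6, 2.2, 0.3]
grip_width: 0.049
grip_force: 30.0
```

It lifts with little force; continue up.

Call:
move_arm --moves "0 0 -0.1 0 0 0 0; 0 0 -0.25 0 0 0 0; 0 0 -0.4 0 0 0 0; 0 0 -0.55 0 0 0 0; 0 0 -0.65 0 0 0 0; 0 0 -0.7 0 0 0 0; 0 0 -0.7 0 0 0 0; 0 0 -0.7 0 0 0 0; 0 0 -0.7 0 0 0 0"

```text
time: 22.25
position: [0.5827, -0.2694, 0.1977]
tool_rot: [0.295, 0.956, 0.0, -0.001]
ft_force: [0.4, 0.5, -0.8]
grip_width: 0.0489
grip_force: 30.0
```

Run:
```python
from h import *
delta([.581,-.270,.198],-30)
s=snap('side','s6.png');t=snap('top','t6.png')
b=cv2.resize(t['image'][60:380,120:540],(560,427)); a=cv2.resize(s['image'][150:390,240:540],(534,427))
cv2.imwrite('pics/m6.png',cv2.resize(np.hstack([a,b])[:,:,::-1],(800,312),interpolation=cv2.INTER_AREA))
```

```text
t 22.25 pos [ 0.5827 -0.2694  0.1977] shift [ 0.01  -0.014 -0.003] turn [-0.001 -0.001  0.953] q [-0.61  0.59  1.42  0.    1.13 -1.58] f [ 0.4  0.5 -0.8] w 0.0489 30.0
```

View pics/m6.png

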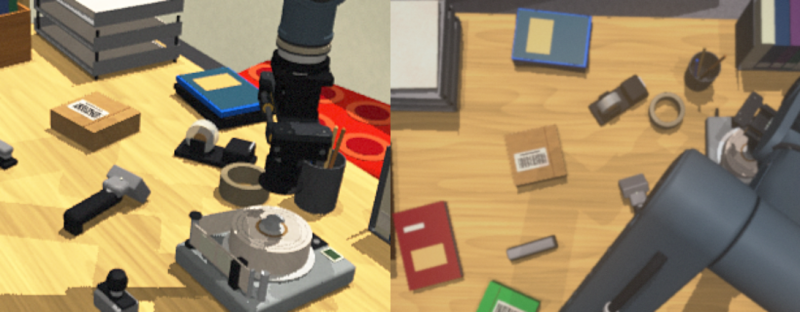

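The cap is held about 79 mm above its seat, the hub is bare, and the scanner lies flat. Nothing else has been moved.

```bash
python3 -c "
from rig import robot
print(robot.hand_in())"
```

```text
the job is handed in; nothing more can be done
None
```

I scanned the barcode, laid the scanner back flat on the desk, twisted off the hub cap and handed the job in with the cap held about 79 mm above its seat. Nothing else on the desk looked shifted in the last pictures, but hand-in returned no verdict, so I don't know how it was judged.

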